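# Lock the vial tray in its dock

## Task

Lock the vial tray: push the finger peg round until the slot of the red locking disc lines up with the steel bar, then push the bar by its yellow tab through the slot until it is fully home against the stop, and draw back. Just push: do not lift or tip the bar, and leave the vials, bottles, beaker and tip box where they stand.

Things in the scene. Friction and masses are not known exactly. Their poses are not given: they have to be found in the camera images.
- tray_dock: White dock plate, 235 x 325 x 6 mm, fixed to the bench; place and yaw (up to 0.5 rad) vary. Origin: under the red disc's axis, at bench height. Its axes are called dock x, y, z: the bar is pushed along dock +y, z is up. Spans dock x -95 to 140, y -215 to 110 mm. Along dock x = 0 from -y to +y: bar guide, disc, keeper with stop.
- guide_end (a point): Disc-side end of the open-topped black bar guide, on the channel floor's centre line, at dock (0, -46, 10) mm; axes as the dock's. The guide runs from here back to dock y -180 mm; channel 19.6 mm wide, floor 10 mm and wall tops 20 mm above the bench, 40 mm wide overall.
- stop_face (a point): Face of the end stop that the bar's nose meets, at dock (0, 72, 16) mm; axes as the dock's. It closes the blue keeper: an open-topped channel 25 mm wide from dock y 48 mm, floor 9 mm, tops 20 to 22 mm above the bench.
- vial_tray (a point): Centre of the top of the blue vial tray (56 x 210 mm along dock x, y) fixed to the plate's far side, at dock (106, -60, 36) mm; axes as the dock's. Its vials rise to 58 mm above the bench.
- disc_centre (a point): Centre of the red locking disc at its top surface, 27.5 mm above the bench, on its axis; axes as the dock's (does not turn). The disc is 84 mm across; an open-topped slot 22 mm wide, floor 9.3 mm above the bench, runs right across its middle.
- lock_disc (a joint): Turn of the red disc about its vertical axis, rad, counterclockwise from above positive. 0: slot along dock y (lined up), peg towards dock -x; 3.14: lined up again, peg towards dock +x; either will do. Starts 0.6 to 2.5; stops at -0.5 and 3.64. Friction 0.05 N m (2 N at the peg) holds it; no spring or detent. The bar's nose enters within about 0.1 rad of true; else the disc blocks it.
- peg_top (a point): Centre of the top of the upright finger peg on the disc: black with a yellow top, 12 mm in diameter, 29 mm from the disc's axis, from 27.5 to 66.5 mm above the bench. It lies square to the slot, midway between the slot's ends. Axes turn with the disc: y along the slot, -x from the axis towards the peg.
- lock_bar: Loose flat steel bar in the guide, 16 wide, 138 long, 12 mm high (10 to 22 mm above the bench), about 0.35 kg, round nose (+y end), upright yellow push tab at its tail. Origin: centre of its underside; y towards the nose. Slides along dock +y with 1 to 2 N; nothing holds it down. Starts with its nose at dock y -70 to -50 mm; 122 to 142 mm to go.
- bar_nose (a point): Foremost point of the bar's nose, at half its height. Home when it meets the stop, at dock y = +72 mm. Axes as the bar's.
- tab_back (a point): Point on the back (-y) face of the yellow push tab, at the very tail of the bar, 138 mm behind the nose, 40 mm above the bench, on the bar's centre line. Tab: 32 mm wide across the bar, 8 mm thick, from 24 to 56 mm above the bench, so it passes over the guide's walls; free space behind it.
- amber_vial: Loose amber vial with a white cap, 22 mm in diameter, 40 mm high, standing on the dock plate at about dock x -80, y 50 mm. Leave alone. Origin: centre of its base.
- clear_vial: Loose clear vial with a blue cap, 22 mm in diameter, 40 mm high, standing on the dock plate at about dock x -78, y -110 mm. Leave alone. Origin: centre of its base.
- media_bottle: Clear bottle with a blue cap, 86 mm in diameter, 180 mm high, on the bench to the left. Leave alone. Origin: centre of its base.
- solvent_bottle: Amber bottle with a yellow cap, 96 mm in diameter, 210 mm high, on the bench to the right. Leave alone. Origin: centre of its base.
- beaker: Glass beaker, 70 mm across the rim, 90 mm high, on the bench to the left. Leave alone. Origin: centre of its base.
- tip_box: Pipette-tip box with an orange lid, 87 x 124 x 63 mm, on the bench to the right. Leave alone. Origin: centre of its base.
There are look-alikes about, which are no part of the job. Of the things like the lock_bar, leave any that is orange, pink or purple; of the rest the larger one is meant.

How it is judged (in metres and radians):
On the way, in this order (a step that is already met when the one before it is completed fails the run):
1. the disc's slot is lined up with the bar (within 0.12 rad) (angle between the y axis of peg_top and the y axis of tray_dock, either way round below 0.12 rad), for 0.2 s.
2. the bar is pushed through the slot to the stop (angle between the y axis of peg_top and the y axis of tray_dock, either way round below 0.12 rad and y of bar_nose in the frame of tray_dock between 0.068 and 0.076 m and x of bar_nose in the frame of tray_dock between -0.008 and 0.008 m and z of lock_bar in the frame of tray_dock below 0.016 m and angle between the y axis of lock_bar and the y axis of tray_dock, either way round below 0.1 rad), for 0.2 s.
At the end, for the whole second after the job is handed in: The slot is within 0.12 rad of the bar's line, the bar lies flat in the slot with its nose within 4 mm of the stop, at rest (all of step 2 and linear speed of lock_bar below 0.02 m/s); the robot touches nothing.
It fails at once if the bar is lifted (over 15 mm) (z of lock_bar in the frame of tray_dock above 0.025 m).
It fails at once if the bar is tipped (over 0.25 rad) (angle between lock_bar's own z axis and vertical above 0.25 rad).
It fails at once if a vial, bottle, the beaker or the tip box is moved (over 20 mm) (distance of any of amber_vial, clear_vial, media_bottle, solvent_bottle, beaker, tip_box from where it was at the start of the episode above 0.02 m).
It fails at once if a vial, bottle, the beaker or the tip box is tipped (over 0.35 rad) (angle between any of amber_vial, clear_vial, media_bottle, solvent_bottle, beaker, tip_box's own z axis and vertical above 0.35 rad).
It also fails if it takes over 54 s, if anything falls off the work surface, if the arm or the gripper's body presses on something with over 40 N, if the wrist force passes 120 N, or if a joint passes its speed limit or range.

## Robot

A 7-joint arm with a two-finger parallel gripper is mounted at the origin on the work surface. World frame = base frame: x ahead of the robot, y to its left, z up, the work surface at z = 0. Lengths are in m, angles in degrees, forces in N, time in s.
With the tool pointing down it reaches from about 0.425 to 0.875 m from the base axis. Payload 4.7 kg.
Tool frame: the origin (TCP) lies between the finger pads; the fingertips stand 8 mm ahead of it and the grasp point (between the pads) lies 11 mm behind it (env.tip_extent is the distance from the TCP to the fingertips, in m); z points along the fingers, y is the line along which they close (so a half turn about z gives the same grasp; the last joint's range is limited). The gripper opens to 87 mm and grips with 3 to 60 N. Pads are 19 mm wide; open, the fingers measure 117 mm over their backs; the gripper's body (75 mm by 190 mm) begins 51 mm behind the grasp point.
Start: joints at [-64.968, 18.392, -4.016, 83.108, 1.295, 78.541, -3.26], TCP at [0.267, 0.593, 0.231] pointing down, gripper open.
Joint ranges: [-163.93, 163.93], [-17.29, 119.83], [-79.2, 71.16], [3.27, 140.29], [-89.18, 269.18], [5.43, 117.66], [-154.24, 154.24]. Speed limits (degrees/s): [147.25, 147.25, 180, 180, 180, 180, 180].

## Interface

Orientations are given as [roll, pitch, yaw] about the fixed x, y, z axes, in that order (R = Rz(yaw) Ry(pitch) Rx(roll)).
In Python, from cell import sensors, vision, workorder, env gives the robot as it stands.
- The arm moves only by the tool drive_tool, never from a script. Its argument "moves" is a list of rows, each an object of numbers: "x", "y", "z": the shift along the tool's x, y, z in mm; "rx", "ry", "rz": the turn, a rotation vector about the tool's x, y, z in rad; "fingers": the closure, from -1 (fully open) to 1 (shut). In form: [{"x": .., "y": .., "z": .., "rx": .., "ry": .., "rz": .., "fingers": ..}, ...]. A call has 1 to 20 rows; each row is the pose to reach, as a shift and turn from the pose commanded when the call began, along the tool's axes at that moment; what a row does not reach only later rows make up. A row lasts 1/8 s, in which the tool goes at most 62.5 mm and 10.7 degrees, less where a joint would pass 70% of its speed; a pose out of reach is approached as far as the arm can. A call with a gripper value outside its range is refused whole. The fingers move at their own pace and stop on an object; "force" is the grip in N (left out, the last holds). Time passes only in rows, so rows that repeat a pose let the fingers close. It gives the time, the measured TCP pose, the force, the opening and the grip force at its end, in the units of the state.
- sensors.get_obs(): the state, without advancing time (a new reading comes with each control period).
- vision.read_camera(name): name is "scene" or "top"; returns a dict with "image" (480x640x3 uint8, red, green, blue), "fx", "fy", "cx", "cy" (pixels), "k1" (the pictures are not rectified: a ray, as slopes to the right and down, at radius r is drawn at 1 + k1 r^2 times it, then the intrinsics apply), "R" (3x3) and "t" (3): a world point X has camera coordinates R X + t. Camera axes: x right, y down, z forward; pixel columns grow to the right and rows downward; lengths in m; the calibration is good to about 2 mm. A picture is of the moment at which its call begins. There is no depth.
- workorder.sign_off(): hands the job in; it is judged then, once.
The state is a dict: "time_s": time; "qpos": joint angles; "joint_velocities": joint speeds; "effort": joint torques, N m; "tool_pos": TCP position; "tool_rot": TCP orientation; "force": force on the tool from outside, world axes, zero at the start; "wrist_torque": the same for the moment, N m; "grip_width": finger opening in m; "grasp_force": force on a finger pad.
Only numpy, scipy, OpenCV 4.12 (cv2) and the standard library are available. Lean on these libraries where they do the work, as an engineer would, in place of code of your own. Each camera call takes 0.05 s, during which the arm holds its last target. There are 200 camera calls.

## Working session

There is one attempt and no reset: what is moved stays moved. The work goes in short steps, Python scripts to look and compute and a tool call to move; the robot and the scene stay as the last step left them, time stands still between calls to the robot, and variables do not carry over. Pictures are saved under pics/ and viewed, at most 11 in all, crops included, and the job is handed in when it is done.

Besides the shell and the picture viewer there is one more tool, called after "Emit:" in YAML: its name, and indented under it one key for each argument. drive_tool: Moves the arm, as the interface text tells. Its arguments: {"type":"object","properties":{"moves":{"type":"array"},"force":{"type":"number"}},"required":["moves"]}

```bash
mkdir -p pics
cat > h.py <<'E'
import numpy as np, cv2
from cell import sensors, vision, workorder, env
def cast(c,u,v,z):
    x=np.array([(u-c['cx'])/c['fx'],(v-c['cy'])/c['fy']]); p=x.copy()
    for _ in range(20): p=x/(1+c['k1']*(p@p))
    R=np.array(c['R']);t=np.array(c['t']); o=-R.T@t; d=R.T@np.array([p[0],p[1],1.])
    return o+d*(z-o[2])/d[2]
def proj(c,X):
    q=np.array(c['R'])@np.array(X)+np.array(c['t']); s=q[:2]/q[2]; s=s*(1+c['k1']*(s@s))
    return s*[c['fx'],c['fy']]+[c['cx'],c['cy']]
def shot(n,f):
    c=vision.read_camera(n); cv2.imwrite(f'pics/{f}.png',np.ascontiguousarray(c['image'][:,:,::-1])); return c
E
python3 - <<'E'
from h import *
for n in('scene','top'):
    c=shot(n,n+'0'); R=np.array(c['R']); print(n,-R.T@c['t'],c['fx'],c['k1']); print(cast(c,320,240,0))
print(sensors.get_obs()['tool_rot'],env.tip_extent)
E
```

```text
scene [ 1.35211552 -0.36254903  0.92876026] 539.9311670741289 -0.10889186289983456
[0.49453896 0.07006721 0.        ]
top [0.26473156 0.00239036 1.30880381] 433.76940285095674 -0.05511472238196665
[0.58403294 0.03483424 0.        ]
[-1.79904073e+02  5.36716964e-03  1.55774952e+02] 0.008
```

View pics/scene0.png

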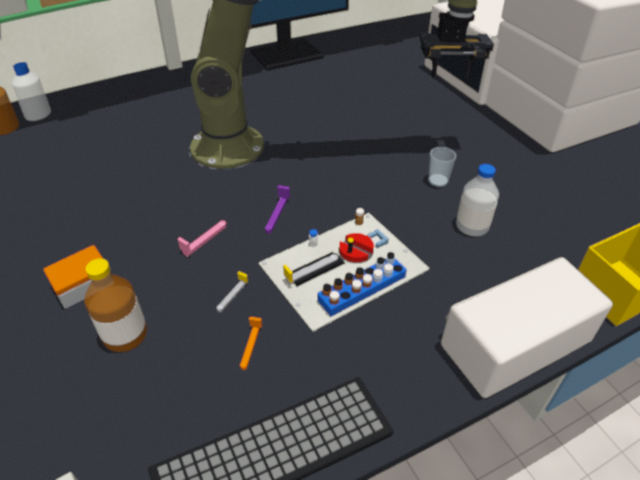

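View pics/top0.png

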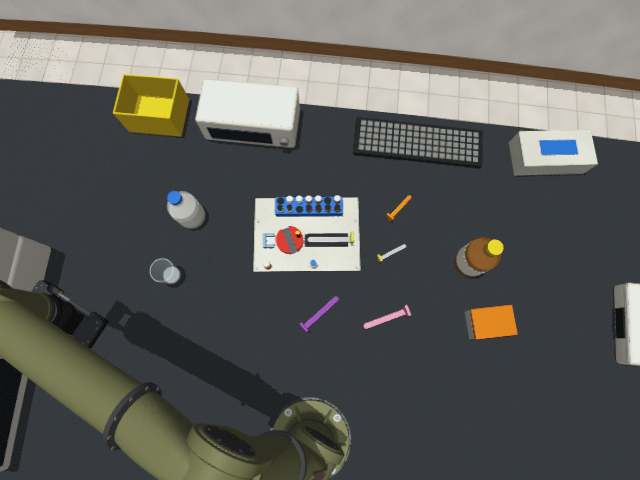

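The top view shows the plate at columns 253–360, rows 197–271. The disc is at about (289,240), the peg at (298,233) and the tab at (352,238). The small grey bar at (392,252) is a look-alike. Next I measure these precisely.

```bash
cat > m.py <<'E'
from h import *
K=np.ones((3,3),np.uint8)
def comps(m,box):
    u0,v0,u1,v1=box; k=np.zeros_like(m); k[v0:v1,u0:u1]=m[v0:v1,u0:u1]
    n,l,s,ce=cv2.connectedComponentsWithStats(k); return [(s[i,4],ce[i],l==i) for i in np.argsort(-s[1:,4])+1]
def masks(c):
    h=cv2.cvtColor(c['image'],cv2.COLOR_RGB2HSV); H,S,V=[h[:,:,i].astype(int) for i in range(3)]
    return dict(red=(((H<6)|(H>172))&(S>150)&(V>90)).astype(np.uint8), yel=((H>21)&(H<34)&(S>140)&(V>120)).astype(np.uint8), white=((S<60)&(V>150)).astype(np.uint8))
E
python3 - <<'E'
from m import *
for n,box in(('top',(245,190,368,280)),('scene',(255,205,435,330))):
    c=vision.read_camera(n); M=masks(c)
    print(n)
    for a,ce,_ in comps(M['yel'],box)[:4]: print(' yel',a,ce.round(1),'z66',cast(c,*ce,.0665).round(4),'z50',cast(c,*ce,.048).round(4))
    a,ce,l=comps(M['red'],box)[0]; cn=np.vstack([x for x in cv2.findContours(M['red'][box[1]:box[3],box[0]:box[2]],0,1,offset=box[:2])[0]])[:,0]
    P=np.array([cast(c,*p,.0275)[:2] for p in cn]); (cx,cy),r=cv2.minEnclosingCircle(P.astype(np.float32)); print(' red',a,cx,cy,r)
    a,ce,l=comps(M['white'],box)[0]; hull=cv2.convexHull(max(cv2.findContours(l.astype(np.uint8),0,1)[0],key=cv2.contourArea))[:,0]
    P=np.array([cast(c,*p,.006)[:2] for p in hull]).astype(np.float32)
    rr=cv2.minAreaRect(P); print(' plate',a,rr); print(cv2.boxPoints(rr).round(4).tolist())
    u0,v0,u1,v1=box
    cv2.imwrite(f'pics/c_{n}.png',cv2.resize(np.ascontiguousarray(c['image'][v0:v1,u0:u1,::-1]),None,fx=4.4,fy=4.4,interpolation=2))
E
```

```text
top
 yel 25 [351.6 237.6] z66 [ 0.5852 -0.0587  0.0665] z50 [ 0.59   -0.0596  0.048 ]
 yel 12 [297.3 232.2] z66 [0.584  0.1025 0.0665] z50 [0.5888 0.1039 0.048 ]
 red 184 0.5698155164718628 0.12736329436302185 0.041862960904836655
 plate 5210 ((0.5988767147064209, 0.07953700423240662), (0.23446619510650635, 0.3264319896697998), 6.729946136474609)
[[0.4632999897003174, 0.22789999842643738], [0.5016000270843506, -0.09629999846220016], [0.7343999743461609, -0.06880000233650208], [0.6962000131607056, 0.25540000200271606]]
scene
 yel 92 [287.8 273.2] z66 [ 0.6172 -0.0694  0.0665] z50 [ 0.6015 -0.0631  0.048 ]
 yel 20 [350.  240.1] z66 [0.5868 0.1006 0.0665] z50 [0.5704 0.1105 0.048 ]
 red 338 0.5801753401756287 0.12360542267560959 0.047435760498046875
 plate 6072 ((0.594821572303772, 0.07754456996917725), (0.25030964612960815, 0.32709506154060364), 6.819092273712158)
[[0.4510999917984009, 0.22509999573230743], [0.49000000953674316, -0.09969999641180038], [0.7384999990463257, -0.07000000029802322], [0.6996999979019165, 0.2547999918460846]]
```

View pics/c_top.png

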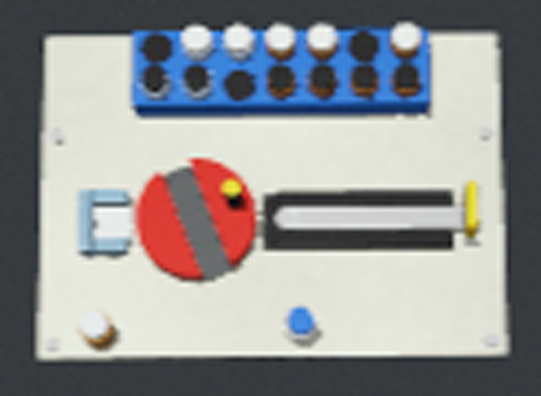

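View pics/c_scene.png

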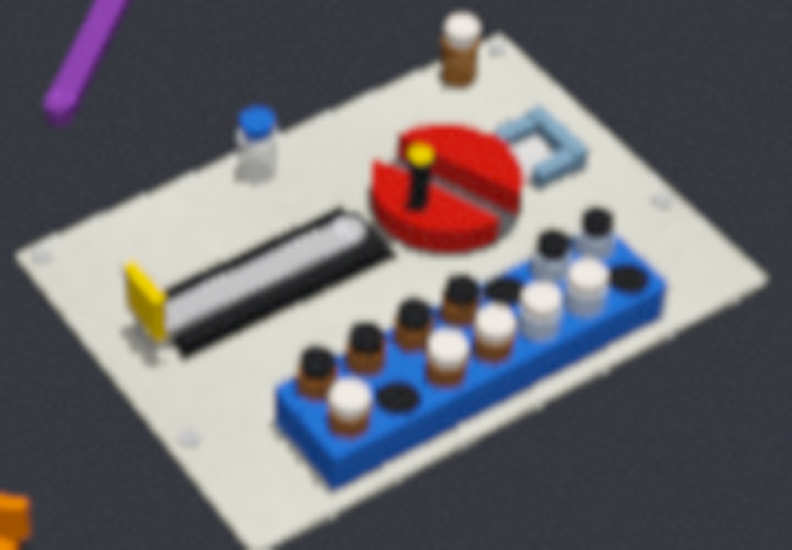

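Both views agree:
- **Dock:** yaw is about 6.75° and the origin is about (0.570, 0.128). The plate measures 234×326 mm, the disc radius is 42 mm and the peg radius is 30 mm, all as specified.
- **Disc:** the peg sits at about −67° in dock axes, so the disc is at about 1.97 rad. It needs about +67°.

I'll cage the peg loosely between the fingers and push it round.

```bash
cat > d.py <<'E'
from h import *
from scipy.spatial.transform import Rotation as Ro
YAW=6.75; O=np.array([.5702,.1282])
def w(dx,dy):  # dock mm -> world m
    a=np.radians(YAW); return O+np.array([[np.cos(a),-np.sin(a)],[np.sin(a),np.cos(a)]])@[dx/1e3,dy/1e3]
def dock(p):
    a=np.radians(YAW); return np.array([[np.cos(a),np.sin(a)],[-np.sin(a),np.cos(a)]])@(np.array(p[:2])-O)*1e3
def row(x,y,z,yawdock,base=None):  # dock mm, tip... z = TCP height mm, tool yaw in dock deg
    s=sensors.get_obs(); p,r=base if base else (s['tool_pos'],s['tool_rot'])
    R0=Ro.from_euler('xyz',r,degrees=True); R1=Ro.from_euler('xyz',[180,0,yawdock+YAW],degrees=True)
    t=R0.inv().apply(np.r_[w(x,y),z/1e3]-p)*1e3; v=(R0.inv()*R1).as_rotvec(); return t.round(1),v.round(3)
E
python3 - <<'E'
from d import *
c,s=np.cos(np.radians(-67)),np.sin(np.radians(-67))
for z in(231,100,43): print(row(29*c,29*s,z,180-67))
E
```

```text
(array([-490.8, -315.9,   -0.7]), array([-0.001,  0.   ,  0.629]))
(array([-490.8, -315.7,  130.3]), array([-0.001,  0.   ,  0.629]))
(array([-490.8, -315.6,  187.3]), array([-0.001,  0.   ,  0.629]))
```

Emit:
drive_tool:
  moves:
    - {"x": -49, "y": -31, "z": 0, "rz": 0.06, "fingers": 0.31}
    - {"x": -98, "y": -63, "z": 0, "rz": 0.12, "fingers": 0.31}
    - {"x": -147, "y": -95, "z": 0, "rz": 0.19, "fingers": 0.31}
    - {"x": -196, "y": -126, "z": 0, "rz": 0.25, "fingers": 0.31}
    - {"x": -245, "y": -158, "z": 0, "rz": 0.31, "fingers": 0.31}
    - {"x": -294, "y": -189, "z": 0, "rz": 0.38, "fingers": 0.31}
    - {"x": -343, "y": -221, "z": 0, "rz": 0.44, "fingers": 0.31}
    - {"x": -392, "y": -252, "z": 0, "rz": 0.5, "fingers": 0.31}
    - {"x": -441, "y": -284, "z": 0, "rz": 0.57, "fingers": 0.31}
    - {"x": -491, "y": -316, "z": 20, "rz": 0.629, "fingers": 0.31}
    - {"x": -491, "y": -316, "z": 60, "rz": 0.629, "fingers": 0.31}
    - {"x": -491, "y": -316, "z": 100, "rz": 0.629, "fingers": 0.31}
    - {"x": -491, "y": -316, "z": 120, "rz": 0.629, "fingers": 0.31}
    - {"x": -491, "y": -316, "z": 120, "rz": 0.629, "fingers": 0.31}
    - {"x": -491, "y": -316, "z": 120, "rz": 0.629, "fingers": 0.31}

```text
invalid input at $.moves[0]: expected keys x, y, z, rx, ry, rz, fingers
```

All keys are needed in every row.

Emit:
drive_tool:
  moves:
    - {"x": -49, "y": -31, "z": 0, "rx": 0, "ry": 0, "rz": 0.06, "fingers": 0.31}
    - {"x": -98, "y": -63, "z": 0, "rx": 0, "ry": 0, "rz": 0.12, "fingers": 0.31}
    - {"x": -147, "y": -95, "z": 0, "rx": 0, "ry": 0, "rz": 0.19, "fingers": 0.31}
    - {"x": -196, "y": -126, "z": 0, "rx": 0, "ry": 0, "rz": 0.25, "fingers": 0.31}
    - {"x": -245, "y": -158, "z": 0, "rx": 0, "ry": 0, "rz": 0.31, "fingers": 0.31}
    - {"x": -294, "y": -189, "z": 0, "rx": 0, "ry": 0, "rz": 0.38, "fingers": 0.31}
    - {"x": -343, "y": -221, "z": 0, "rx": 0, "ry": 0, "rz": 0.44, "fingers": 0.31}
    - {"x": -392, "y": -252, "z": 0, "rx": 0, "ry": 0, "rz": 0.5, "fingers": 0.31}
    - {"x": -441, "y": -284, "z": 0, "rx": 0, "ry": 0, "rz": 0.57, "fingers": 0.31}
    - {"x": -491, "y": -316, "z": 20, "rx": 0, "ry": 0, "rz": 0.629, "fingers": 0.31}
    - {"x": -491, "y": -316, "z": 60, "rx": 0, "ry": 0, "rz": 0.629, "fingers": 0.31}
    - {"x": -491, "y": -316, "z": 100, "rx": 0, "ry": 0, "rz": 0.629, "fingers": 0.31}
    - {"x": -491, "y": -316, "z": 120, "rx": 0, "ry": 0, "rz": 0.629, "fingers": 0.31}
    - {"x": -491, "y": -316, "z": 120, "rx": 0, "ry": 0, "rz": 0.629, "fingers": 0.31}
    - {"x": -491, "y": -316, "z": 120, "rx": 0, "ry": 0, "rz": 0.629, "fingers": 0.31}

```text
time_s: 2.08
tool_pos: [0.5856, 0.1033, 0.1117]
tool_rot: [179.9, 0.0, 119.7]
force: [0.7, -0.2, 0.4]
grip_width: 0.03
grasp_force: 0.0
```

Emit:
drive_tool:
  moves:
    - {"x": 0, "y": 0, "z": 20, "rx": 0, "ry": 0, "rz": 0, "fingers": 0.31}
    - {"x": 0, "y": 0, "z": 35, "rx": 0, "ry": 0, "rz": 0, "fingers": 0.31}
    - {"x": 0, "y": 0, "z": 42, "rx": 0, "ry": 0, "rz": 0, "fingers": 0.31}
    - {"x": 0, "y": 0, "z": 42, "rx": 0, "ry": 0, "rz": 0, "fingers": 0.31}

```text
time_s: 2.58
tool_pos: [0.5842, 0.103, 0.0676]
tool_rot: [-179.9, -0.0, 119.7]
force: [1.4, 0.1, 0.5]
grip_width: 0.0297
grasp_force: 0.0
```

Run:
```python
from d import *
s=sensors.get_obs(); print(dock(s['tool_pos']),s['tool_pos'],s['force'])
c=shot('scene','x'); im=cv2.imread('pics/x.png')[190:330,260:440]; cv2.imwrite('pics/p1.png',cv2.resize(im,None,fx=4,fy=4,interpolation=2))
```

```text
[ 10.96826307 -26.68169354] [0.58422833 0.10299243 0.06760439] [1.38161153 0.10293021 0.45159885]
```

View pics/p1.png

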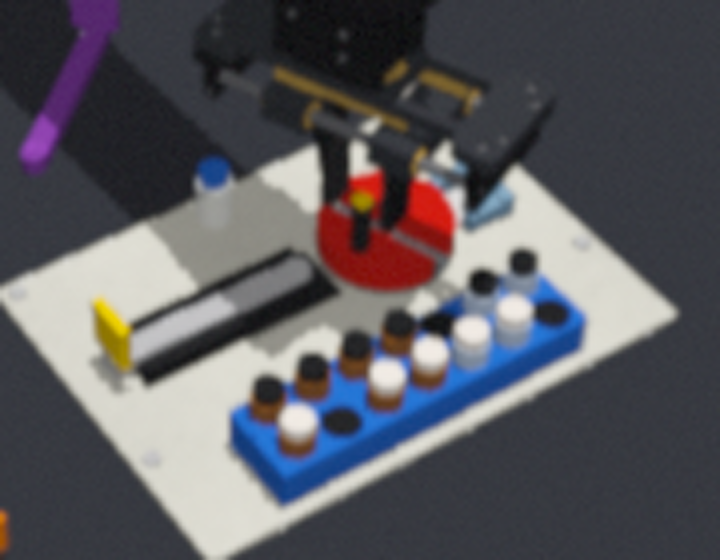

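The peg (yellow top at crop (362,200)) sits between the fingers. Next I go down and sweep the arc.

Emit:
drive_tool:
  moves:
    - {"x": 0, "y": 0, "z": 12, "rx": 0, "ry": 0, "rz": 0, "fingers": 0.31}
    - {"x": 0, "y": 0, "z": 22, "rx": 0, "ry": 0, "rz": 0, "fingers": 0.31}
    - {"x": 0, "y": 0, "z": 22, "rx": 0, "ry": 0, "rz": 0, "fingers": 0.31}

```text
time_s: 3.0
tool_pos: [0.5839, 0.1029, 0.0453]
tool_rot: [-179.9, -0.0, 119.7]
force: [-0.0, 0.1, -0.1]
grip_width: 0.0303
grasp_force: 0.0
```

Run:
```python
from d import *
s=sensors.get_obs(); print(dock(s['tool_pos']),s['tool_pos'],s['force'])
for f in(-67,-60,-53,-46,-39,-32,-25,-18,-11,-4,0):
    a=np.radians(f); print(f,*row(29*np.cos(a)-9*np.sin(a),29*np.sin(a)+9*np.cos(a),1e3*s['tool_pos'][2],180+f))
```

```text
[ 10.62184215 -26.69235307] [0.58388557 0.10294113 0.04529169] [-0.00653804  0.05227056 -0.09931179]
-67 [-0.3  9.7 -0. ] [-0.002 -0.001 -0.   ]
-60 [ 1.  13.1 -0. ] [-0.002 -0.001 -0.122]
-53 [ 2.8 16.4 -0. ] [-0.002 -0.001 -0.245]
-46 [ 4.9 19.4 -0. ] [-0.002 -0.001 -0.367]
-39 [ 7.3 22.2 -0. ] [-0.002 -0.001 -0.489]
-32 [10.1 24.7 -0. ] [-0.002 -0.001 -0.611]
-25 [13.2 26.7 -0.1] [-0.002 -0.001 -0.733]
-18 [16.5 28.4 -0.1] [-0.002 -0.001 -0.855]
-11 [20.  29.7 -0.1] [-0.002 -0.002 -0.978]
-4 [23.6 30.6 -0.1] [-0.002 -0.002 -1.1  ]
0 [25.7 30.9 -0.1] [-0.002 -0.002 -1.17 ]
```

Emit:
drive_tool:
  moves:
    - {"x": 0, "y": 5, "z": 0, "rx": 0, "ry": 0, "rz": 0, "fingers": 0.31}
    - {"x": -0.3, "y": 9.7, "z": 0, "rx": 0, "ry": 0, "rz": 0, "fingers": 0.31}
    - {"x": 1, "y": 13.1, "z": 0, "rx": 0, "ry": 0, "rz": -0.122, "fingers": 0.31}
    - {"x": 2.8, "y": 16.4, "z": 0, "rx": 0, "ry": 0, "rz": -0.245, "fingers": 0.31}
    - {"x": 4.9, "y": 19.4, "z": 0, "rx": 0, "ry": 0, "rz": -0.367, "fingers": 0.31}
    - {"x": 7.3, "y": 22.2, "z": 0, "rx": 0, "ry": 0, "rz": -0.489, "fingers": 0.31}
    - {"x": 10.1, "y": 24.7, "z": 0, "rx": 0, "ry": 0, "rz": -0.611, "fingers": 0.31}
    - {"x": 13.2, "y": 26.7, "z": 0, "rx": 0, "ry": 0, "rz": -0.733, "fingers": 0.31}
    - {"x": 16.5, "y": 28.4, "z": 0, "rx": 0, "ry": 0, "rz": -0.855, "fingers": 0.31}
    - {"x": 20, "y": 29.7, "z": 0, "rx": 0, "ry": 0, "rz": -0.978, "fingers": 0.31}
    - {"x": 23.6, "y": 30.6, "z": 0, "rx": 0, "ry": 0, "rz": -1.1, "fingers": 0.31}
    - {"x": 25.7, "y": 30.9, "z": 0, "rx": 0, "ry": 0, "rz": -1.17, "fingers": 0.31}
    - {"x": 25.7, "y": 30.9, "z": 0, "rx": 0, "ry": 0, "rz": -1.17, "fingers": 0.31}
    - {"x": 25.7, "y": 30.9, "z": 0, "rx": 0, "ry": 0, "rz": -1.17, "fingers": 0.31}

```text
time_s: 4.75
tool_pos: [0.5992, 0.1405, 0.0466]
tool_rot: [-180.0, 0.0, -173.3]
force: [-0.1, -2.4, -0.5]
grip_width: 0.0302
grasp_force: 0.7
```

Run:
```python
from d import *
from m import masks,comps
s=sensors.get_obs(); print(dock(s['tool_pos']),s['tool_pos'],s['force'],s['grip_width'])
c=shot('scene','x'); im=cv2.imread('pics/x.png')[190:330,260:440]; cv2.imwrite('pics/p2.png',cv2.resize(im,None,fx=4,fy=4,interpolation=2))
for a,ce,_ in comps(masks(c)['yel'],(255,190,435,330))[:3]: print(a,ce,dock(cast(c,*ce,.0665)))
```

```text
[30.19804416  8.76377038] [0.59915865 0.14045242 0.04662797] [-0.08171149 -2.39384633 -0.47505038] 0.03020439282125273
90 [287.81111111 273.05555556] [  23.22074284 -201.58735616]
1 [366. 241.] [35.83964759 -0.23890069]
```

View pics/p2.png

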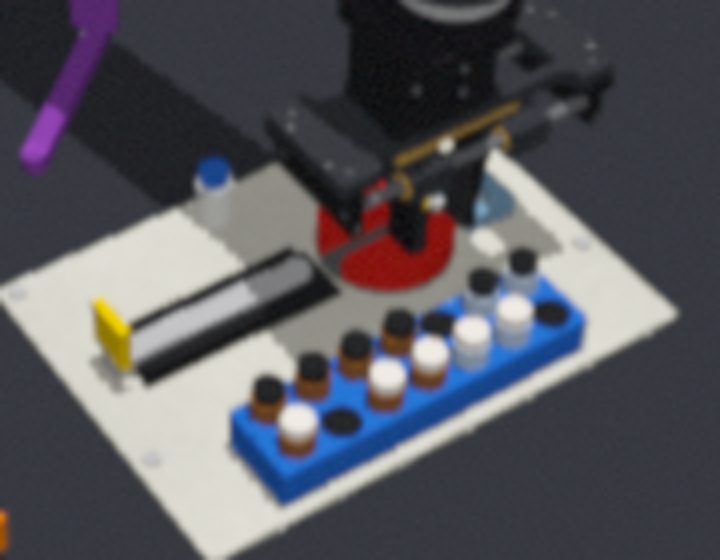

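The slot now looks in line with the guide. I'll back off, lift clear, move behind the tab with the fingers shut, and measure.

Emit:
drive_tool:
  moves:
    - {"x": 0, "y": -7, "z": 0, "rx": 0, "ry": 0, "rz": 0, "fingers": 0.31}
    - {"x": 0, "y": -8, "z": 0, "rx": 0, "ry": 0, "rz": 0, "fingers": 0.31}
    - {"x": 0, "y": -8, "z": -35, "rx": 0, "ry": 0, "rz": 0, "fingers": 0.31}
    - {"x": 0, "y": -8, "z": -70, "rx": 0, "ry": 0, "rz": 0, "fingers": 0.31}
    - {"x": 8, "y": -60, "z": -70, "rx": 0, "ry": 0, "rz": 0, "fingers": 1}
    - {"x": 16, "y": -120, "z": -70, "rx": 0, "ry": 0, "rz": 0, "fingers": 1}
    - {"x": 24, "y": -180, "z": -70, "rx": 0, "ry": 0, "rz": 0, "fingers": 1}
    - {"x": 30, "y": -242, "z": -70, "rx": 0, "ry": 0, "rz": 0, "fingers": 1}
    - {"x": 30, "y": -252, "z": -70, "rx": 0, "ry": 0, "rz": 0, "fingers": 1}
    - {"x": 30, "y": -252, "z": -70, "rx": 0, "ry": 0, "rz": 0, "fingers": 1}
    - {"x": 30, "y": -252, "z": -70, "rx": 0, "ry": 0, "rz": 0, "fingers": 1}

```text
time_s: 6.18
tool_pos: [0.5993, -0.1102, 0.1165]
tool_rot: [179.9, 0.0, -173.0]
force: [0.4, 0.3, 0.2]
grip_width: 0.0007
grasp_force: 0.0
```

Run:
```python
from d import *
from m import masks,comps
s=sensors.get_obs(); print(dock(s['tool_pos']),s['tool_pos'],s['force'],s['grip_width'])
out=[]
for n,b in(('scene',(260,190,440,330)),('top',(245,190,368,280))):
    c=shot(n,'x'); im=cv2.imread('pics/x.png')[b[1]:b[3],b[0]:b[2]]; out.append(cv2.resize(im,(396,300),interpolation=2))
    for a,ce,_ in comps(masks(c)['yel'],b)[:3]: print(n,a,ce,dock(cast(c,*ce,.0665)))
    M=masks(c)['red']; u0,v0,u1,v1=b
    v,u=np.nonzero(M[v0:v1,u0:u1]); P=np.array([dock(cast(c,a+u0,bb+v0,.0275)) for a,bb in zip(u,v)])
    print(n,len(P),P.min(0),P.max(0))
cv2.imwrite('pics/p3.png',np.hstack(out))
```

```text
[   0.82695127 -240.20229122] [ 0.59925397 -0.11024012  0.11647811] [0.42482709 0.34411114 0.1857188 ] 0.0007251499267886205
scene 98 [287.89795918 273.40816327] [  24.20893627 -201.96026902]
scene 21 [364.19047619 240.14285714] [31.29356068 -2.02702153]
scene 599 [-37.03226035 -47.49799771] [53.05688324 36.39832799]
top 16 [351.8125 238.375 ] [  -9.43605367 -188.04804565]
top 10 [288.4 226.5] [28.58074077 -0.61664908]
top 2 [352.  231.5] [  11.54932162 -189.14746371]
top 390 [-40.60139009 -39.49868883] [40.98092938 36.79047791]
```

View pics/p3.png

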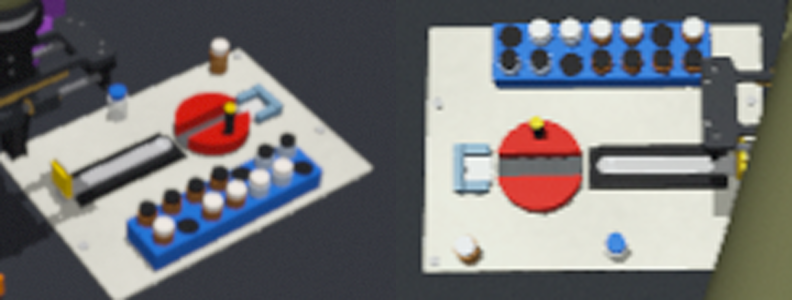

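The peg is at dock (29–31, −1), so the slot is within about 0.03 rad of the bar's line. Now I go down behind the tab and push.

Emit:
drive_tool:
  moves:
    - {"x": 0.8, "y": 0, "z": 40, "rx": 0, "ry": 0, "rz": -0.004, "fingers": 1}
    - {"x": 0.8, "y": 0, "z": 70, "rx": 0, "ry": 0, "rz": -0.004, "fingers": 1}
    - {"x": 0.8, "y": 0, "z": 80, "rx": 0, "ry": 0, "rz": -0.004, "fingers": 1}
    - {"x": 0.8, "y": 10, "z": 80, "rx": 0, "ry": 0, "rz": -0.004, "fingers": 1}
    - {"x": 0.8, "y": 20, "z": 80, "rx": 0, "ry": 0, "rz": -0.004, "fingers": 1}
    - {"x": 0.8, "y": 26, "z": 80, "rx": 0, "ry": 0, "rz": -0.004, "fingers": 1}
    - {"x": 0.8, "y": 32, "z": 80, "rx": 0, "ry": 0, "rz": -0.004, "fingers": 1}
    - {"x": 0.8, "y": 38, "z": 80, "rx": 0, "ry": 0, "rz": -0.004, "fingers": 1}
    - {"x": 0.8, "y": 44, "z": 80, "rx": 0, "ry": 0, "rz": -0.004, "fingers": 1}
    - {"x": 0.8, "y": 50, "z": 80, "rx": 0, "ry": 0, "rz": -0.004, "fingers": 1}

```text
time_s: 7.52
tool_pos: [0.5924, -0.0642, 0.0369]
tool_rot: [-179.9, 0.0, -173.1]
force: [1.0, -2.8, 2.8]
grip_width: 0.0006
grasp_force: 1.5
```

Run:
```python
from d import *
s=sensors.get_obs(); print(dock(s['tool_pos']),s['tool_pos'],s['force'],s['wrist_torque'])
```

```text
[  -0.5605329  -193.72634515] [ 0.59241344 -0.06424941  0.03686731] [ 1.02555911 -2.82976983  2.82532481] [-0.51706979 -0.09258467 -0.03762095]
```

In contact at about 3 N. I keep pushing gently.

Emit:
drive_tool:
  moves:
    - {"x": 0, "y": 8, "z": 0, "rx": 0, "ry": 0, "rz": 0, "fingers": 1}
    - {"x": 0, "y": 16, "z": 0, "rx": 0, "ry": 0, "rz": 0, "fingers": 1}
    - {"x": 0, "y": 24, "z": 0, "rx": 0, "ry": 0, "rz": 0, "fingers": 1}
    - {"x": 0, "y": 32, "z": 0, "rx": 0, "ry": 0, "rz": 0, "fingers": 1}
    - {"x": 0, "y": 38, "z": 0, "rx": 0, "ry": 0, "rz": 0, "fingers": 1}

```text
time_s: 8.15
tool_pos: [0.5877, -0.0253, 0.0368]
tool_rot: [-180.0, 0.0, -173.0]
force: [0.3, -3.6, 4.2]
grip_width: 0.0003
grasp_force: 2.3
```

Run:
```python
from d import *
s=sensors.get_obs(); print(dock(s['tool_pos']),s['force'])
c=shot('scene','x'); im=cv2.imread('pics/x.png')[190:330,260:440]; cv2.imwrite('pics/p4.png',cv2.resize(im,None,fx=4,fy=4,interpolation=2))
```

```text
[  -0.663261   -154.44488674] [ 0.2757867  -3.57937171  4.18147364]
```

View pics/p4.png

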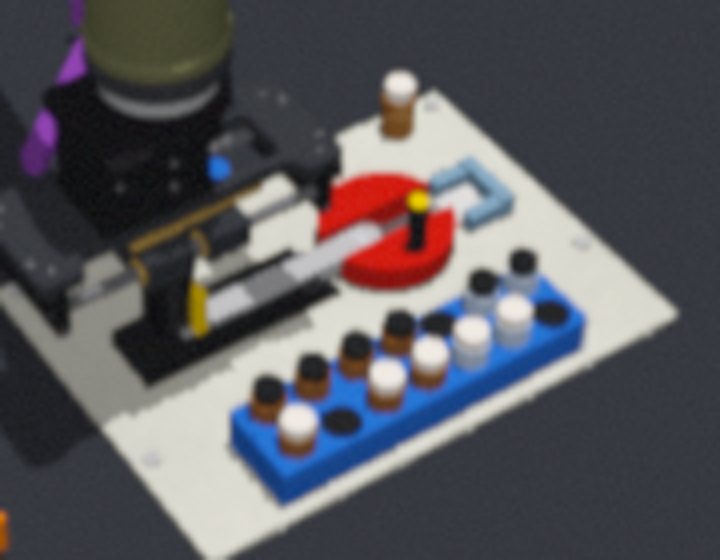

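The nose is in the slot near the disc's middle, at crop (375,235), with about 70 mm to go.

Emit:
drive_tool:
  moves:
    - {"x": 0, "y": 8, "z": 0, "rx": 0, "ry": 0, "rz": 0, "fingers": 1}
    - {"x": 0, "y": 16, "z": 0, "rx": 0, "ry": 0, "rz": 0, "fingers": 1}
    - {"x": 0, "y": 24, "z": 0, "rx": 0, "ry": 0, "rz": 0, "fingers": 1}
    - {"x": 0, "y": 32, "z": 0, "rx": 0, "ry": 0, "rz": 0, "fingers": 1}
    - {"x": 0, "y": 40, "z": 0, "rx": 0, "ry": 0, "rz": 0, "fingers": 1}
    - {"x": 0, "y": 48, "z": 0, "rx": 0, "ry": 0, "rz": 0, "fingers": 1}
    - {"x": 0, "y": 52, "z": 0, "rx": 0, "ry": 0, "rz": 0, "fingers": 1}
    - {"x": 0, "y": 55, "z": 0, "rx": 0, "ry": 0, "rz": 0, "fingers": 1}

```text
time_s: 9.2
tool_pos: [0.5811, 0.029, 0.0369]
tool_rot: [-180.0, 0.0, -173.0]
force: [0.3, -5.5, 6.3]
grip_width: 0.0001
grasp_force: 3.2
```

Emit:
drive_tool:
  moves:
    - {"x": 0, "y": 3, "z": 0, "rx": 0, "ry": 0, "rz": 0, "fingers": 1}
    - {"x": 0, "y": 6, "z": 0, "rx": 0, "ry": 0, "rz": 0, "fingers": 1}
    - {"x": 0, "y": 8, "z": 0, "rx": 0, "ry": 0, "rz": 0, "fingers": 1}
    - {"x": 0, "y": 8, "z": 0, "rx": 0, "ry": 0, "rz": 0, "fingers": 1}

```text
time_s: 9.7
tool_pos: [0.58, 0.0372, 0.0369]
tool_rot: [180.0, 0.0, -173.0]
force: [0.4, -4.6, 4.7]
grip_width: 0.0002
grasp_force: 2.8
```

Run:
```python
from d import *
s=sensors.get_obs(); print(dock(s['tool_pos']),s['force'])
c=shot('scene','x'); im=cv2.imread('pics/x.png')[190:330,260:440]; cv2.imwrite('pics/p5.png',cv2.resize(im,None,fx=4,fy=4,interpolation=2))
```

```text
[ -0.95770785 -91.48614878] [ 0.434678   -4.56254376  4.7194779 ]
```

View pics/p5.png

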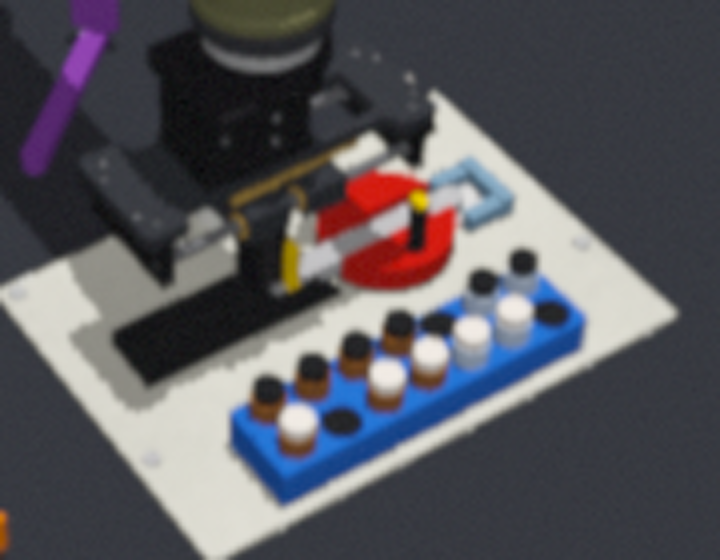

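The nose is in the keeper at crop (465,195), a few mm short of the stop. I'll creep until the force rises.

Emit:
drive_tool:
  moves:
    - {"x": 0, "y": 2, "z": 0, "rx": 0, "ry": 0, "rz": 0, "fingers": 1}
    - {"x": 0, "y": 4, "z": 0, "rx": 0, "ry": 0, "rz": 0, "fingers": 1}
    - {"x": 0, "y": 5, "z": 0, "rx": 0, "ry": 0, "rz": 0, "fingers": 1}
    - {"x": 0, "y": 5, "z": 0, "rx": 0, "ry": 0, "rz": 0, "fingers": 1}

```text
time_s: 10.25
tool_pos: [0.5793, 0.0421, 0.0368]
tool_rot: [180.0, 0.0, -173.0]
force: [0.5, -4.9, 5.8]
grip_width: 0.0005
grasp_force: 2.8
```

Emit:
drive_tool:
  moves:
    - {"x": 0, "y": 2, "z": 0, "rx": 0, "ry": 0, "rz": 0, "fingers": 1}
    - {"x": 0, "y": 4, "z": 0, "rx": 0, "ry": 0, "rz": 0, "fingers": 1}
    - {"x": 0, "y": 4, "z": 0, "rx": 0, "ry": 0, "rz": 0, "fingers": 1}

```text
time_s: 10.62
tool_pos: [0.5787, 0.0462, 0.0367]
tool_rot: [180.0, 0.0, -173.0]
force: [1.3, -5.1, 4.6]
grip_width: 0.0003
grasp_force: 2.6
```

Emit:
drive_tool:
  moves:
    - {"x": 0, "y": 2, "z": 0, "rx": 0, "ry": 0, "rz": 0, "fingers": 1}
    - {"x": 0, "y": 3, "z": 0, "rx": 0, "ry": 0, "rz": 0, "fingers": 1}
    - {"x": 0, "y": 3, "z": 0, "rx": 0, "ry": 0, "rz": 0, "fingers": 1}

```text
time_s: 11.0
tool_pos: [0.5783, 0.0491, 0.0367]
tool_rot: [180.0, 0.0, -173.0]
force: [1.0, -4.4, 5.9]
grip_width: 0.0003
grasp_force: 2.8
```

Run:
```python
from d import *
s=sensors.get_obs(); print(dock(s['tool_pos']),s['force'])
c=shot('scene','x'); im=cv2.imread('pics/x.png')[210:300,300:420]; cv2.imwrite('pics/p6.png',cv2.resize(im,None,fx=6,fy=6,interpolation=2))
print([(y,(proj(c,[*w(0,y),.022])-[300,210])*6) for y in(60,72)])
```

```text
[ -1.20978526 -79.52715887] [ 1.00388508 -4.41423663  5.85474403]
[(60, array([454.94958303, 156.68591177])), (72, array([478.28065801, 145.58626944]))]
```

View pics/p6.png

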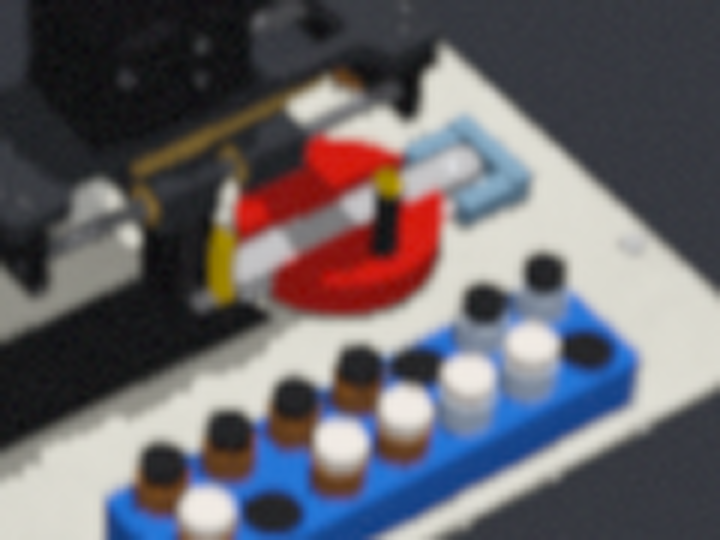

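The nose is at crop (480,155), almost against the stop. I'll creep a little further.

Emit:
drive_tool:
  moves:
    - {"x": 0, "y": 1, "z": 0, "rx": 0, "ry": 0, "rz": 0, "fingers": 1}
    - {"x": 0, "y": 2, "z": 0, "rx": 0, "ry": 0, "rz": 0, "fingers": 1}
    - {"x": 0, "y": 2, "z": 0, "rx": 0, "ry": 0, "rz": 0, "fingers": 1}

```text
time_s: 11.42
tool_pos: [0.5781, 0.051, 0.0367]
tool_rot: [180.0, -0.0, -173.0]
force: [0.5, -4.1, 4.8]
grip_width: 0.0007
grasp_force: 2.8
```

Emit:
drive_tool:
  moves:
    - {"x": 0, "y": 1, "z": 0, "rx": 0, "ry": 0, "rz": 0, "fingers": 1}
    - {"x": 0, "y": 2, "z": 0, "rx": 0, "ry": 0, "rz": 0, "fingers": 1}
    - {"x": 0, "y": 2, "z": 0, "rx": 0, "ry": 0, "rz": 0, "fingers": 1}

```text
time_s: 11.8
tool_pos: [0.578, 0.052, 0.0367]
tool_rot: [-179.9, 0.0, -173.0]
force: [0.5, -6.0, 5.1]
grip_width: 0.0006
grasp_force: 3.6
```

Emit:
drive_tool:
  moves:
    - {"x": 0, "y": 1, "z": 0, "rx": 0, "ry": 0, "rz": 0, "fingers": 1}
    - {"x": 0, "y": 2, "z": 0, "rx": 0, "ry": 0, "rz": 0, "fingers": 1}
    - {"x": 0, "y": 2, "z": 0, "rx": 0, "ry": 0, "rz": 0, "fingers": 1}
    - {"x": 0, "y": 2, "z": 0, "rx": 0, "ry": 0, "rz": 0, "fingers": 1}

```text
time_s: 12.3
tool_pos: [0.5779, 0.0521, 0.0368]
tool_rot: [-179.8, 0.0, -173.1]
force: [0.9, -9.5, 5.5]
grip_width: 0.0005
grasp_force: 5.1
```

The bar has stalled while the force climbs from 4 to 9.5 N, so it is against the stop. Drawing back and checking.

Emit:
drive_tool:
  moves:
    - {"x": 0, "y": -6, "z": 0, "rx": 0, "ry": 0, "rz": 0, "fingers": 1}
    - {"x": 0, "y": -25, "z": 0, "rx": 0, "ry": 0, "rz": 0, "fingers": 1}
    - {"x": 0, "y": -50, "z": 0, "rx": 0, "ry": 0, "rz": 0, "fingers": 1}
    - {"x": 0, "y": -80, "z": -20, "rx": 0, "ry": 0, "rz": 0, "fingers": 1}
    - {"x": 0, "y": -120, "z": -80, "rx": 0, "ry": 0, "rz": 0, "fingers": 1}
    - {"x": 0, "y": -150, "z": -120, "rx": 0, "ry": 0, "rz": 0, "fingers": 1}
    - {"x": 0, "y": -150, "z": -120, "rx": 0, "ry": 0, "rz": 0, "fingers": 1}
    - {"x": 0, "y": -150, "z": -120, "rx": 0, "ry": 0, "rz": 0, "fingers": 1}

```text
time_s: 13.3
tool_pos: [0.5952, -0.0934, 0.1554]
tool_rot: [179.9, -0.1, -173.0]
force: [-0.9, 0.5, -1.0]
grip_width: 0.0006
grasp_force: 0.0
```

Run:
```python
from d import *
out=[]
for n,b in(('scene',(300,205,420,295)),('top',(250,190,370,280))):
    c=shot(n,'x'); im=cv2.imread('pics/x.png')[b[1]:b[3],b[0]:b[2]]; out.append(cv2.resize(im,(400,300),interpolation=2))
cv2.imwrite('pics/p7.png',np.hstack(out)); s=sensors.get_obs(); print(s['force'],s['joint_velocities'])
```

```text
[ 0.14100498 -0.61429721 -0.62114474] [-0.34209852  0.16191975  0.0616219  -0.18543577  0.23565106 -0.0512157
 -0.19033101]
```

View pics/p7.png

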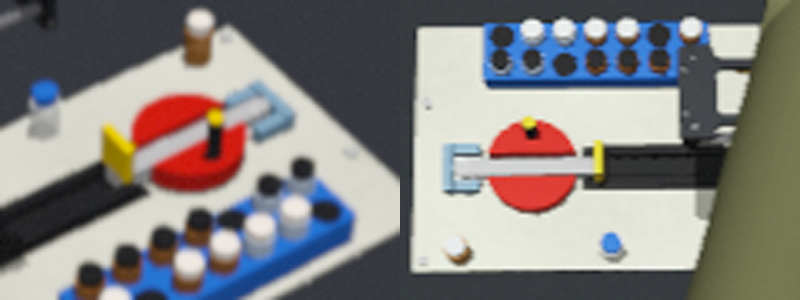

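The bar lies flat through the slot, its nose at the stop (top crop (455,165)). The vials are untouched and the tool is clear.

```bash
python3 -c "
from cell import workorder
print(workorder.sign_off())"
```

```text
the job is handed in; nothing more can be done
None
```

The disc's slot is lined up, the bar is home against the stop, the arm is drawn clear, and the job is handed in at about 13 s; the sign-off returned no verdict.

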